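Unstack the tape rolls onto their spindles

TASK

The part-used tape rolls have been left in one stack on the bench. Take the stack apart and put each roll on the spindle whose base has the roll's colour, with the pin through its core and the roll lying flat, fully down on the base. Leave the white bottle and the copper tin standing where they are.

Things in the scene. Friction and masses are not known exactly. Their poses are not given: they have to be found in the camera images.
- red_roll: rigid roll of red adhesive tape lying flat, 68 mm outside diameter, 24 mm high, through-bore 25 mm diameter with a brown cardboard core; origin at the roll's centre (half height, on the bore's axis), z along the bore's axis; it starts at the bottom of the stack, on the bench, its origin at height 12 mm.
- blue_roll: rigid roll of blue adhesive tape lying flat, 58 mm outside diameter, 24 mm high, through-bore 25 mm diameter with a brown cardboard core; origin at the roll's centre (half height, on the bore's axis), z along the bore's axis; it starts second from below, on the red roll, its origin at height 36 mm. Loose, its axis within 6 mm of that of the roll below.
- yellow_roll: rigid roll of yellow adhesive tape lying flat, 48 mm outside diameter, 24 mm high, through-bore 25 mm diameter with a brown cardboard core; origin at the roll's centre (half height, on the bore's axis), z along the bore's axis; it starts third from below, on the blue roll, its origin at height 60 mm. Loose, its axis within 6 mm of that of the roll below.
- green_roll: rigid roll of green adhesive tape lying flat, 38 mm outside diameter, 24 mm high, through-bore 25 mm diameter with a brown cardboard core; origin at the roll's centre (half height, on the bore's axis), z along the bore's axis; it starts at the top of the stack, on the yellow roll, its origin at height 84 mm. Loose, its axis within 6 mm of that of the roll below.
- red_spindle: fixed tape spindle: red round base 80 mm diameter, 10 mm thick, with an upright steel pin of 9 mm diameter at its centre whose rounded tip is 50 mm above the bench; origin at the centre of the base's underside, on the bench; z up along the pin. A roll fully down on it lies with its centre 22 mm above the bench.
- blue_spindle: fixed tape spindle: blue round base 80 mm diameter, 10 mm thick, with an upright steel pin of 9 mm diameter at its centre whose rounded tip is 50 mm above the bench; origin at the centre of the base's underside, on the bench; z up along the pin. A roll fully down on it lies with its centre 22 mm above the bench.
- yellow_spindle: fixed tape spindle: yellow round base 80 mm diameter, 10 mm thick, with an upright steel pin of 9 mm diameter at its centre whose rounded tip is 50 mm above the bench; origin at the centre of the base's underside, on the bench; z up along the pin. A roll fully down on it lies with its centre 22 mm above the bench.
- green_spindle: fixed tape spindle: green round base 80 mm diameter, 10 mm thick, with an upright steel pin of 9 mm diameter at its centre whose rounded tip is 50 mm above the bench; origin at the centre of the base's underside, on the bench; z up along the pin. A roll fully down on it lies with its centre 22 mm above the bench.
- bottle: white closed bottle, 64 mm diameter, 165 mm high, standing loose among the things on the bench; origin at the centre of its underside; z up
- tin: open reddish copper-coloured tin, about 84 mm diameter at the rim, 70 mm high, standing loose among the things; origin at the centre of its underside; z up
Mind the look-alikes: they are no part of the job. What is shaped like the blue_roll but green or turquoise is not meant.

How it is judged:
At the end, for the whole second after the job is handed in: Each roll is on the pin of its own colour's spindle (axes within 10 mm), flat (within 0.1 rad), fully down (centre 18 to 25 mm above the spindle's origin), released and at rest; bottle and tin upright, within 30 mm of their places (horizontal distance between red_roll and red_spindle below 0.01 m and z of red_roll in the frame of red_spindle between 0.018 and 0.025 m and angle between the z axis of red_roll and the z axis of red_spindle, either way round below 0.1 rad and linear speed of each of red_roll, blue_roll, yellow_roll, green_roll below 0.02 m/s and horizontal distance between blue_roll and blue_spindle below 0.01 m and z of blue_roll in the frame of blue_spindle between 0.018 and 0.025 m and angle between the z axis of blue_roll and the z axis of blue_spindle, either way round below 0.1 rad and horizontal distance between yellow_roll and yellow_spindle below 0.01 m and z of yellow_roll in the frame of yellow_spindle between 0.018 and 0.025 m and angle between the z axis of yellow_roll and the z axis of yellow_spindle, either way round below 0.1 rad and horizontal distance between green_roll and green_spindle below 0.01 m and z of green_roll in the frame of green_spindle between 0.018 and 0.025 m and angle between the z axis of green_roll and the z axis of green_spindle, either way round below 0.1 rad and angle between each of bottle, tin's own z axis and vertical below 0.15 rad and distance of each of bottle, tin from where it was at the start of the episode below 0.03 m); the robot touches nothing.
It fails at once if the bottle is tipped over or pushed more than 30 mm from its place (angle between bottle's own z axis and vertical above 0.35 rad or distance of bottle from where it was at the start of the episode above 0.03 m).
It fails at once if the tin is tipped over or pushed more than 30 mm from its place (angle between tin's own z axis and vertical above 0.35 rad or distance of tin from where it was at the start of the episode above 0.03 m).
It also fails if it takes over 136 s, if anything falls off the work surface, if the arm or the gripper's body presses on something with over 40 N, if the wrist force passes 120 N, or if a joint passes its speed limit or range.

ROBOT

A 7-joint arm with a two-finger parallel gripper is mounted at the origin on the work surface. World frame = base frame: x ahead of the robot, y to its left, z up, the work surface at z = 0. Lengths are in m, angles in rad, forces in N, time in s.
With the tool pointing down it reaches from about 0.4 to 0.85 m from the base axis. Payload 10.4 kg.
Tool frame: the origin (TCP) lies at the very end of the fingers, on their centre line; the grasp point (between the pads) lies r.tcp_to_grasp behind it (r.tcp_to_grasp is the distance from the TCP to the grasp point, in m); z points along the fingers, y is the line along which they close (so a half turn about z gives the same grasp; the last joint's range is limited). The gripper opens to 87 mm and grips with 3 to 60 N. Pads are 19 mm wide; open, the fingers measure 117 mm over their backs; the gripper's body (75 mm by 190 mm) begins 51 mm behind the grasp point.
Start: joints at [-1.328, 0.332, -0.065, 1.46, 0.022, 1.35, -0.088], TCP at [0.164, 0.603, 0.223] pointing down, gripper open.
Joint ranges: [-2.6, 2.6], [-0.5, 2.12], [-1.47, 1.34], [0.16, 2.42], [-1.27, 4.41], [0.06, 2.06], [-2.6, 2.6]. Speed limits (rad/s): [2.22, 2.22, 2.79, 2.79, 3.14, 3.14, 3.14].

INTERFACE

Orientations are given as a unit quaternion [x, y, z, w].
In Python, from bench import monitor, cams, ticket, r gives the robot as it stands.
- The arm moves only by the shell command python3 -m crank 'ROWS' [OPENING] [FORCE]. ROWS is a JSON object whose one key "steps" holds a list of rows, each a list of 2 entries, a list of its own where there are three numbers: the shift along the world's x, y, z in units of 25 mm (1.0 is 25 mm), then the turn, a rotation vector about the world's x, y, z in units of 5 degrees (1.0 is 5 degrees). In form: {"steps": [[[x, y, z], [ax, ay, az]], ...]}. A call has 1 to 10 rows; each row shifts and turns the commanded pose from where the row before left it; what a row does not reach is not made up. A row lasts 1/12 s, in which the tool goes at most 41.7 mm and 7.16 degrees, less where a joint would pass 70% of its speed; a pose out of reach is approached as far as the arm can. A call is refused whole if a number of a shift passes 1 or a number of a turn 1, either way. A call with a gripper value outside its range is refused whole. OPENING is the finger opening in mm, from 0 to 87, set as the call begins (- or left out, the last holds). The fingers move at their own pace and stop on an object; FORCE is the grip in N (left out, the last holds). Time passes only in rows, so rows that do not move let the fingers close. It gives the time, the measured TCP pose, the force, the opening and the grip force at its end, in the units of the state.
- monitor.read_state(): the state, without advancing time (a new reading comes with each control period).
- cams.camera(name): name is "scene" or "top" or "wrist"; returns a dict with "pixels" (480x640x3 uint8, blue, green, red), "z_map" (480x640 float32, m along the optical axis (not along the pixel's ray), 0 where there is no reading), "vfov" (degrees; the focal length in pixels is half the picture's height over the tangent of half this angle, whatever the lens; pixels are square), "cx", "cy" (the principal point, pixels), "k1" (the pictures are not rectified: a ray, as slopes to the right and down, at radius r is drawn at 1 + k1 r^2 times it, then the intrinsics apply), "T" (4x4, takes a point from camera to world coordinates). Camera axes: x right, y up, looking along -z (the intrinsics and any distortion apply to the point x, -y, -z); pixel columns grow to the right and rows downward; lengths in m; the calibration is good to about 2 mm. A picture is of the moment at which its call begins.
- ticket.close_job(): hands the job in; it is judged then, once.
The state is a dict: "time": time; "joint_positions": joint angles; "joint_vel": joint speeds; "joint_torque": joint torques, N m; "ee_pos": TCP position; "eef_rot": TCP orientation; "ft_force": force on the tool from outside, world axes, zero at the start; "torque": the same for the moment, N m; "width": finger opening in m; "grip_force": force on a finger pad.
Only numpy, scipy, OpenCV 4.12 (cv2) and the standard library are available. Lean on these libraries where they do the work, as an engineer would, in place of code of your own. Each camera call takes 0.05 s, during which the arm holds its last target. There are 200 camera calls.

## Working session

There is one attempt and no reset: what is moved stays moved. The work goes in short steps, Python scripts to look and compute and a shell command to move; the robot and the scene stay as the last step left them, time stands still between calls to the robot, and variables do not carry over. Pictures are saved under pics/ and viewed, at most 14 in all, crops included, and the job is handed in when it is done.

```bash
ls; mkdir -p pics
cat > h.py <<'E'
import numpy as np, cv2, pickle
from bench import monitor, cams, ticket, r
def grab(n):
    c=cams.camera(n); pickle.dump({k:c[k] for k in c},open(f'/tmp/{n}.pkl','wb')); return c
def load(n): return pickle.load(open(f'/tmp/{n}.pkl','rb'))
def intr(c):
    h=c['pixels'].shape[0]; return h/2/np.tan(np.radians(c['vfov'])/2)
def rays(c,uv):
    uv=np.atleast_2d(uv).astype(float); f=intr(c)
    d=(uv-[c['cx'],c['cy']])/f; s=d.copy()
    for _ in range(20): s=d/(1+c['k1']*(s**2).sum(1,keepdims=True))
    v=np.c_[s[:,0],-s[:,1],-np.ones(len(s))]
    T=np.array(c['T']); return T[:3,3], v@T[:3,:3].T
def onplane(c,uv,z):
    o,d=rays(c,uv); return o+d*((z-o[2])/d[:,2])[:,None]
def points(c):
    h,w=c['z_map'].shape; u,v=np.meshgrid(np.arange(w),np.arange(h))
    o,d=rays(c,np.c_[u.ravel(),v.ravel()]); P=o+d*c['z_map'].reshape(-1,1); P[c['z_map'].ravel()==0]=np.nan
    return P.reshape(h,w,3)
E
python3 - <<'E'
from h import *
print(r.tcp_to_grasp, monitor.read_state()['ee_pos'],monitor.read_state()['eef_rot'])
for n in('scene','top'):
    c=grab(n); cv2.imwrite(f'pics/{n}0.png',c['pixels']); print(n,c['vfov'],c['cx'],c['cy'],c['k1'],np.round(c['T'],3).tolist())
E
```

```text
pics
0.0187 [0.16408853 0.60268155 0.22175668] [ 1.32499543e-01  9.91182819e-01 -6.98536811e-04 -5.01488012e-05]
scene 43.09016934523683 321.7426251632773 235.36185300303302 -0.03381140486452406 [[0.39, -0.746, 0.54, 1.163], [0.921, 0.32, -0.223, -0.251], [-0.007, 0.584, 0.812, 1.022], [0.0, 0.0, 0.0, 1.0]]
top 48.57133702170655 316.77925840475365 248.91001365630515 -0.12368911992090798 [[0.001, 0.977, -0.212, 0.274], [-1.0, 0.001, 0.002, -0.001], [0.003, 0.212, 0.977, 1.3], [0.0, 0.0, 0.0, 1.0]]
```

View pics/top0.png

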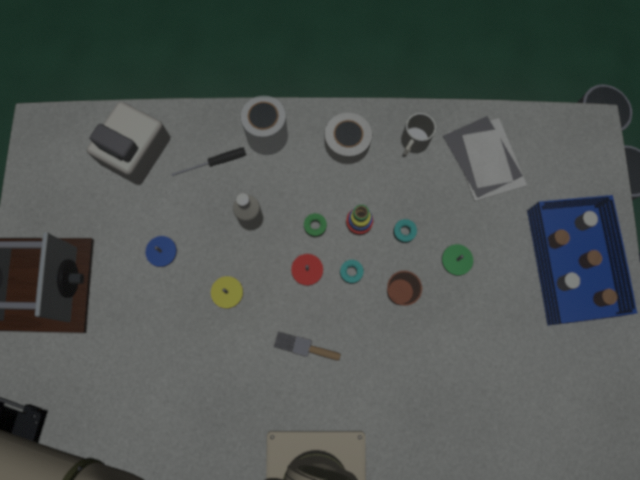

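View pics/scene0.png

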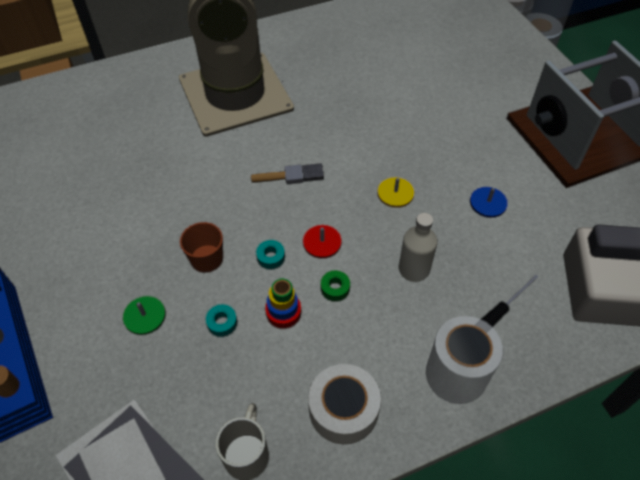

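The top view shows the stack at (360,218). The spindles are blue (161,251), yellow (227,292), red (307,270) and green (458,260). The bottle is at (246,208) and the tin at (404,288).

Possible look-alikes are the green ring (315,225) and the turquoise rings (405,231) and (352,272). They lie singly on the bench, so they aren't the job. Only the four-roll stack at (360,218), which appears at (283,300) in the scene view, fits the description.

```bash
cat > m.py <<'E'
from h import *
R={'red':(0,8),'blue':(108,125),'yellow':(24,34),'green':(50,75)}
def masks(c):
    hsv=cv2.cvtColor(c['pixels'],cv2.COLOR_BGR2HSV); o={}
    for k,(a,b) in R.items():
        m=cv2.inRange(hsv,(a,130,50),(b,255,255))
        if k=='red': m|=cv2.inRange(hsv,(174,130,50),(180,255,255))
        o[k]=m
    return o
def blobs(c,k,z):
    out=[]
    for q in cv2.findContours(masks(c)[k],cv2.RETR_EXTERNAL,cv2.CHAIN_APPROX_NONE)[0]:
        if cv2.contourArea(q)<25: continue
        P=onplane(c,q[:,0],z)[:,:2].astype(np.float32); (x,y),rad=cv2.minEnclosingCircle(P)
        u=q[:,0].mean(0); out.append((u.round(),cv2.contourArea(q),np.round([x,y,rad],4)))
    return out
E
python3 - <<'E'
from m import *
for n in('top','scene'):
    c=load(n)
    for k in R:
        for b in blobs(c,k,.01): 
            if b[2][2]<.06: print(n,k,b)
    P=points(c)
    s=(slice(195,245),slice(335,385)) if n=='top' else (slice(270,335),slice(255,310))
    Q=P[s].reshape(-1,3)
    for a,b in((.092,.1),(.068,.075),(.044,.052),(.021,.028)):
        q=Q[(Q[:,2]>a)&(Q[:,2]<b)]; (x,y),rr=cv2.minEnclosingCircle(q[:,:2].astype(np.float32)) if len(q) else ((0,0),0); print(a,len(q),np.round([x,y,rr],4))
c=load('scene');cv2.imwrite('pics/crop.png',cv2.resize(c['pixels'][225:345,190:370],None,fx=4,fy=4,interpolation=cv2.INTER_CUBIC))
E
```

```text
top red (array([307., 269.]), 674.0, array([0.5021, 0.0206, 0.0375]))
top blue (array([161., 251.]), 614.0, array([0.5471, 0.3876, 0.0371]))
top yellow (array([226., 292.]), 647.0, array([0.4448, 0.2177, 0.0367]))
0.092 112 [ 0.6255 -0.1067  0.0192]
0.068 117 [ 0.6215 -0.1079  0.0238]
0.044 84 [ 0.6237 -0.1093  0.029 ]
0.021 100 [ 0.624  -0.1085  0.034 ]
scene red (array([284., 315.]), 182.0, array([ 0.6191, -0.1073,  0.0345]))
scene red (array([322., 241.]), 943.5, array([0.5026, 0.0219, 0.0409]))
scene blue (array([ 26., 428.]), 58.5, array([ 0.6617, -0.5896,  0.0443]))
scene blue (array([ 24., 423.]), 88.5, array([ 0.6546, -0.5913,  0.0415]))
scene blue (array([ 22., 419.]), 82.5, array([ 0.6422, -0.594 ,  0.0375]))
scene blue (array([ 20., 413.]), 79.5, array([ 0.6319, -0.5961,  0.0342]))
scene blue (array([282., 307.]), 150.0, array([ 0.604 , -0.1037,  0.0295]))
scene blue (array([489., 200.]), 762.0, array([0.5483, 0.3889, 0.0407]))
scene yellow (array([281., 298.]), 102.5, array([ 0.5869, -0.0996,  0.0257]))
scene yellow (array([396., 190.]), 748.0, array([0.4449, 0.2189, 0.0409]))
scene green (array([144., 315.]), 1157.5, array([ 0.5275, -0.3538,  0.04  ]))
scene green (array([283., 293.]), 28.5, array([ 0.5788, -0.0938,  0.0189]))
scene green (array([335., 283.]), 554.5, array([0.6057, 0.0062, 0.0292]))
0.092 199 [ 0.6229 -0.1071  0.0206]
0.068 128 [ 0.6219 -0.1085  0.0244]
0.044 212 [ 0.6235 -0.1093  0.0294]
0.021 216 [ 0.6245 -0.1095  0.0343]
```

View pics/crop.png

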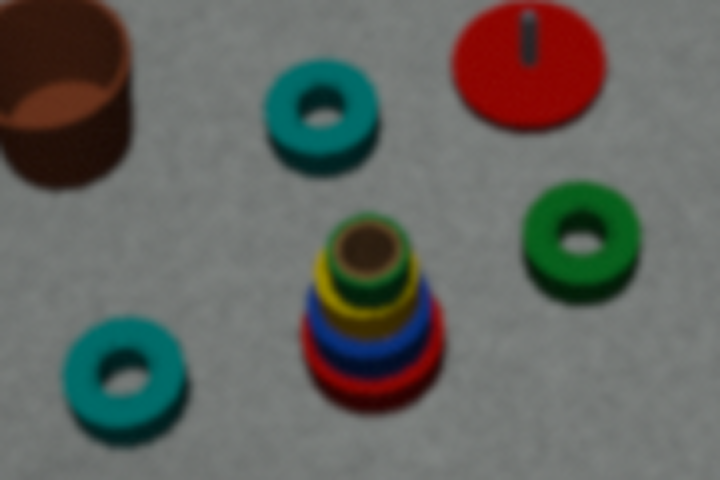

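The enlarged crop shows the four-colour stack at crop (372,310), well clear of the turquoise and green single rings. The tin is top-left and the red spindle top-right. Both cameras agree on positions to about 1–2 mm:

| Item | x (m) | y (m) |
|---|---|---|
| Stack | 0.624 | -0.108 |
| Red spindle | 0.502 | 0.021 |
| Blue spindle | 0.548 | 0.388 |
| Yellow spindle | 0.445 | 0.218 |
| Green spindle | 0.5275 | -0.354 |

Next I'll move to above the stack.

```bash
python3 -m crank '{"steps":[[[0.6,-0.98,0],[0,0,-1]],[[0.6,-0.98,0],[0,0,-1]],[[0.6,-0.98,0],[0,0,-1]],[[0.6,-0.98,0],[0,0,-1]],[[0.6,-0.98,0],[0,0,-1]],[[0.6,-0.98,0],[0,0,-1]],[[0.6,-0.98,0],[0,0,-1]],[[0.6,-0.98,0],[0,0,-1]],[[0.6,-0.98,0],[0,0,-1]],[[0.6,-0.98,0],[0,0,0]]]}' 87 20
python3 -m crank '{"steps":[[[0.6,-0.98,0],[0,0,0]],[[0.6,-0.98,0],[0,0,0]],[[0.6,-0.98,0],[0,0,0]],[[0.6,-0.98,0],[0,0,0]],[[0.6,-0.98,0],[0,0,0]],[[0.6,-0.98,0],[0,0,0]],[[0.6,-0.98,0],[0,0,0]],[[0.6,-0.98,0],[0,0,0]],[[0.6,-0.98,0],[0,0,0]],[[0,0,0],[0,0,0]]]}'
```

```text
time: 0.93
ee_pos: [0.3146, 0.3566, 0.2223]
eef_rot: [0.504, 0.864, -0.0, -0.0]
ft_force: [0.9, 0.6, 0.3]
width: 0.0871
grip_force: 0.0
time: 1.77
ee_pos: [0.4513, 0.1322, 0.2226]
eef_rot: [0.505, 0.863, -0.0, 0.001]
ft_force: [0.0, -1.3, -0.6]
width: 0.087
grip_force: 0.0
```

```bash
python3 -m crank '{"steps":[[[0.69,-0.96,0],[0,0,0]],[[0.69,-0.96,0],[0,0,0]],[[0.69,-0.96,0],[0,0,0]],[[0.69,-0.96,0],[0,0,0]],[[0.69,-0.96,0],[0,0,0]],[[0.69,-0.96,0],[0,0,0]],[[0.69,-0.96,0],[0,0,0]],[[0.69,-0.96,0],[0,0,0]],[[0.69,-0.96,0],[0,0,0]],[[0.7,-0.95,0],[0,0,0]]]}'
python3 -m crank '{"steps":[[[0,0,0],[0,0,0]],[[0,0,0],[0,0,0]],[[0,0,-1],[0,0,0]],[[0,0,-1],[0,0,0]],[[0,0,-0.5],[0,0,0]],[[0,0,0],[0,0,0]]]}'
python3 - <<'E'
from h import *
c=grab('wrist'); cv2.imwrite('pics/w1.png',c['pixels']); print(monitor.read_state()['ee_pos'])
E
```

```text
time: 2.6
ee_pos: [0.6225, -0.103, 0.2221]
eef_rot: [0.501, 0.865, -0.0, -0.0]
ft_force: [-0.5, 0.1, -0.5]
width: 0.0867
grip_force: 0.0
time: 3.1
ee_pos: [0.6201, -0.1004, 0.1571]
eef_rot: [0.501, 0.865, -0.001, -0.002]
ft_force: [-0.4, 1.2, 0.6]
width: 0.0869
grip_force: 0.0
[ 0.62106623 -0.10093424  0.15926166]
```

View pics/w1.png

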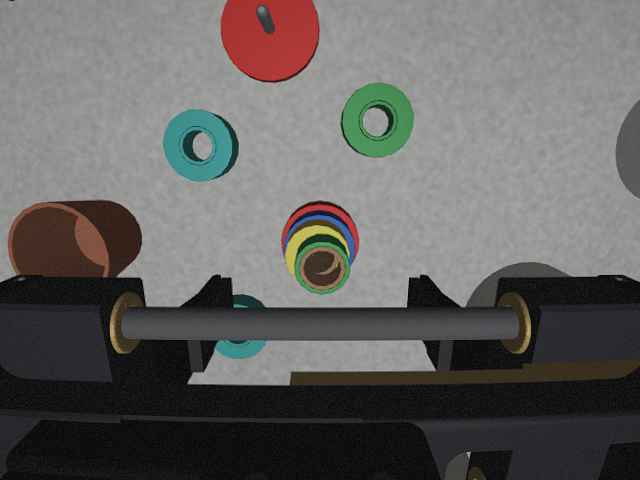

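The wrist view shows the green roll on top of the stack at about (322,267). The red spindle is at (270,30), and there is clear space around the stack.

```bash
cat > w.py <<'E'
from m import *
import sys
# wrist: fit circle of colour k's top face at height z near the guess
def wr(k,z,c):
    for b in blobs(c,k,z):
        print(k,b)
E
python3 - <<'E'
from w import *
c=load('wrist')
wr('green',.096,c)
wr('red',.01,c)
P=points(c);Q=P[190:300,270:370].reshape(-1,3)
for a,b in((.092,.1),(.068,.075),(.044,.052),(.021,.028)):
    q=Q[(Q[:,2]>a)&(Q[:,2]<b)]; (x,y),rr=cv2.minEnclosingCircle(q[:,:2].astype(np.float32)); print(a,len(q),np.round([x,y,rr],4))
for i in range(3): print(np.round(monitor.read_state()['ee_pos'],4))
E
```

```text
red (array([322., 224.]), 674.0, array([ 0.6241, -0.1087,  0.0354]))
red (array([270.,  34.]), 6636.5, array([0.5034, 0.0212, 0.0396]))
0.092 1399 [ 0.6237 -0.1059  0.0192]
0.068 1118 [ 0.6201 -0.1066  0.024 ]
0.044 708 [ 0.6222 -0.1079  0.0289]
0.021 759 [ 0.6231 -0.1077  0.0338]
[ 0.6211 -0.1009  0.1593]
[ 0.6211 -0.1009  0.1593]
[ 0.6211 -0.1009  0.1593]
```

```bash
python3 -m crank '{"steps":[[[0.1,-0.2,0],[0,0,0]],[[0,0,0],[0,0,0]],[[0,0,-0.8],[0,0,0]],[[0,0,-0.8],[0,0,0]],[[0,0,-0.8],[0,0,0]],[[0,0,-0.8],[0,0,0]],[[0,0,-0.1],[0,0,0]],[[0,0,0],[0,0,0]],[[0,0,0],[0,0,0]]]}' 60
python3 -m crank '{"steps":[[[0,0,0],[0,0,0]]]}'
```

```text
time: 3.9
ee_pos: [0.6253, -0.1075, 0.0792]
eef_rot: [0.502, 0.865, 0.0, 0.001]
ft_force: [0.1, -0.0, 1.4]
width: 0.06
grip_force: 0.0
time: 3.98
ee_pos: [0.6255, -0.1075, 0.0795]
eef_rot: [0.502, 0.865, 0.001, 0.001]
ft_force: [0.2, 0.3, 0.4]
width: 0.06
grip_force: 0.0
```

```bash
python3 -m crank '{"steps":[[[0,0,-0.16],[0,0,0]],[[0,0,0],[0,0,0]]]}'
python3 -m crank '{"steps":[[[0,0,0],[0,0,0]],[[0,0,0],[0,0,0]],[[0,0,0],[0,0,0]],[[0,0,0],[0,0,0]],[[0,0,0],[0,0,0]],[[0,0,0],[0,0,0]],[[0,0,0],[0,0,0]],[[0,0,0],[0,0,0]]]}' 20 15
python3 -m crank '{"steps":[[[0,0,0.5],[0,0,0]],[[0,0,1],[0,0,0]],[[0,0,1],[0,0,0]],[[0,0,0.5],[0,0,0]],[[0,0,0],[0,0,0]]]}'
```

```text
time: 4.15
ee_pos: [0.6247, -0.1071, 0.0739]
eef_rot: [0.502, 0.865, 0.0, 0.0]
ft_force: [-0.8, 1.0, 0.2]
width: 0.0602
grip_force: 0.0
time: 4.82
ee_pos: [0.6245, -0.1072, 0.0737]
eef_rot: [0.502, 0.865, 0.0, 0.0]
ft_force: [-0.7, -0.4, 0.7]
width: 0.0377
grip_force: 15.0
time: 5.23
ee_pos: [0.6261, -0.1077, 0.1524]
eef_rot: [0.502, 0.865, 0.001, 0.002]
ft_force: [-0.1, 0.0, 0.5]
width: 0.0376
grip_force: 15.0
```

```bash
python3 -m crank '{"steps":[[[-0.4,-1,0],[0,0,0]],[[-0.4,-1,0],[0,0,0]],[[-0.4,-1,0],[0,0,0]],[[-0.4,-1,0],[0,0,0]],[[-0.4,-1,0],[0,0,0]],[[-0.4,-1,0],[0,0,0]],[[-0.4,-1,0],[0,0,0]],[[-0.4,-1,0],[0,0,0]],[[-0.4,-1,0],[0,0,0]],[[-0.35,-0.85,0],[0,0,0]]]}'
python3 -m crank '{"steps":[[[0,0,0],[0,0,0]],[[0,0,0],[0,0,0]],[[0,0,0],[0,0,0]]]}'
python3 - <<'E'
from w import *
c=grab('wrist'); cv2.imwrite('pics/w2.png',c['pixels']); print(monitor.read_state()['ee_pos'])
c['pixels'][300:]=0
wr('green',.01,c)
E
```

```text
time: 6.07
ee_pos: [0.5243, -0.355, 0.1479]
eef_rot: [0.502, 0.865, -0.0, -0.0]
ft_force: [-0.8, -0.3, 0.4]
width: 0.0378
grip_force: 15.0
time: 6.32
ee_pos: [0.5259, -0.3525, 0.1479]
eef_rot: [0.502, 0.865, 0.0, -0.0]
ft_force: [0.5, -0.4, -0.3]
width: 0.0376
grip_force: 15.0
[ 0.52627004 -0.35201967  0.14799452]
green (array([320., 286.]), 78.0, array([ 0.5566, -0.4063,  0.0321]))
```

View pics/w2.png

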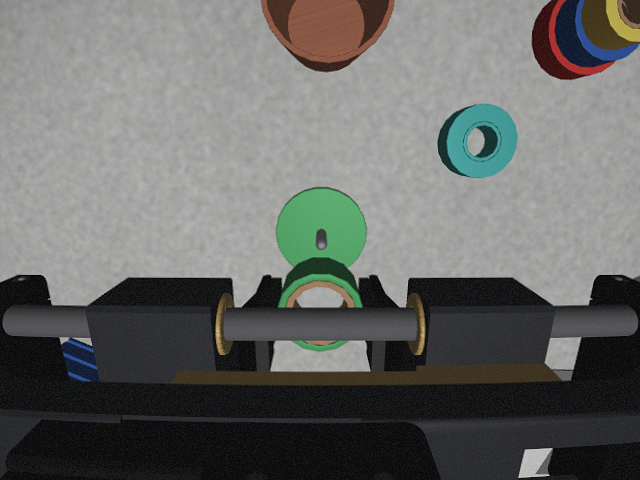

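The green roll is held level with its bore at (320,315), and the green spindle's pin is at (321,238). I'll lower it now.

```bash
python3 -m crank '{"steps":[[[0.05,-0.08,0],[0,0,0]],[[0,0,-0.8],[0,0,0]],[[0,0,-0.8],[0,0,0]],[[0,0,-0.8],[0,0,0]],[[0,0,-0.7],[0,0,0]],[[0,0,0],[0,0,0]]]}'
python3 -m crank '{"steps":[[[0,0,-0.6],[0,0,0]],[[0,0,-0.6],[0,0,0]],[[0,0,-0.6],[0,0,0]],[[0,0,-0.3],[0,0,0]],[[0,0,0],[0,0,0]],[[0,0,0],[0,0,0]]]}'
```

```text
time: 6.87
ee_pos: [0.5259, -0.3531, 0.0674]
eef_rot: [0.501, 0.865, 0.0, -0.003]
ft_force: [-0.1, 0.7, -0.1]
width: 0.0377
grip_force: 15.0
time: 7.37
ee_pos: [0.527, -0.3554, 0.0188]
eef_rot: [0.502, 0.865, -0.0, -0.0]
ft_force: [-0.0, 0.2, 0.3]
width: 0.0376
grip_force: 15.0
```

```bash
python3 -m crank '{"steps":[[[0,0,-0.15],[0,0,0]],[[0,0,-0.08],[0,0,0]],[[0,0,0],[0,0,0]],[[0,0,0],[0,0,0]]]}'
python3 -m crank '{"steps":[[[0,0,0],[0,0,0]],[[0,0,0],[0,0,0]],[[0,0,0],[0,0,0]],[[0,0,0],[0,0,0]],[[0,0,0],[0,0,0]],[[0,0,0],[0,0,0]]]}' 60
python3 -m crank '{"steps":[[[0,0,0.5],[0,0,0]],[[0,0,1],[0,0,0]],[[0,0,1],[0,0,0]],[[0,0,1],[0,0,0]],[[0,0,1],[0,0,0]],[[0,0,0.8],[0,0,0]]]}' 70
python3 -m crank '{"steps":[[[0.4,1,0],[0,0,0]],[[0.4,1,0],[0,0,0]],[[0.4,1,0],[0,0,0]],[[0.4,1,0],[0,0,0]],[[0.4,1,0],[0,0,0]],[[0.4,1,0],[0,0,0]],[[0.4,1,0],[0,0,0]],[[0.4,1,0],[0,0,0]],[[0.4,1,0],[0,0,0]],[[0.2,0.85,0],[0,0,0]]]}'
python3 -m crank '{"steps":[[[0,0,0],[0,0,0]],[[0,0,0],[0,0,0]],[[0,0,0],[0,0,0]]]}'
python3 - <<'E'
from w import *
print(monitor.read_state()['ee_pos'])
c=grab('wrist')
P=points(c);Q=P[:280,150:500].reshape(-1,3); Q=Q[(abs(Q[:,0]-.623)<.045)&(abs(Q[:,1]+.108)<.045)]
for a,b in((.092,.1),(.068,.076),(.044,.052),(.02,.028)):
    q=Q[(Q[:,2]>a)&(Q[:,2]<b)]
    if len(q)>20: (x,y),rr=cv2.minEnclosingCircle(q[:,:2].astype(np.float32)); print(a,len(q),np.round([x,y,rr],4))
c=grab('scene'); 
P=points(c);q=P.reshape(-1,3); q=q[(abs(q[:,0]-.5275)<.03)&(abs(q[:,1]+.354)<.03)&(q[:,2]>.028)]
print(len(q),np.median(q[:,2]),cv2.minEnclosingCircle(q[q[:,2]<.04][:,:2].astype(np.float32)))
E
```

```text
time: 7.7
ee_pos: [0.527, -0.3555, 0.0131]
eef_rot: [0.502, 0.865, 0.0, 0.0]
ft_force: [0.0, 0.4, 0.2]
width: 0.0374
grip_force: 15.0
time: 8.2
ee_pos: [0.5269, -0.3554, 0.0129]
eef_rot: [0.502, 0.865, 0.0, 0.0]
ft_force: [0.1, -0.2, 0.9]
width: 0.0592
grip_force: 0.0
time: 8.7
ee_pos: [0.5271, -0.3559, 0.1484]
eef_rot: [0.502, 0.865, 0.0, 0.001]
ft_force: [1.6, -0.7, -0.3]
width: 0.0701
grip_force: 0.0
time: 9.53
ee_pos: [0.6229, -0.107, 0.1463]
eef_rot: [0.501, 0.865, 0.0, 0.0]
ft_force: [-0.1, 0.8, -1.0]
width: 0.0702
grip_force: 0.0
time: 9.78
ee_pos: [0.6217, -0.1102, 0.1461]
eef_rot: [0.502, 0.865, -0.0, 0.0]
ft_force: [0.0, -1.0, -0.4]
width: 0.0701
grip_force: 0.0
[ 0.62170456 -0.11020766  0.14606623]
0.068 2609 [ 0.6204 -0.1069  0.0241]
0.044 792 [ 0.6224 -0.1078  0.029 ]
0.02 875 [ 0.6232 -0.1079  0.0339]
264 0.03443391888166142 ((0.5263805985450745, -0.35442423820495605), 0.02007356472313404)
```

The green roll is seated: its top reads 34 mm and it is within 1 mm of the spindle axis. Yellow is next.

```bash
python3 -m crank '{"steps":[[[-0.04,0.12,0],[0,0,0]],[[0,0,-0.9],[0,0,0]],[[0,0,-0.9],[0,0,0]],[[0,0,-0.9],[0,0,0]],[[0,0,-0.9],[0,0,0]],[[0,0,-0.2],[0,0,0]],[[0,0,0],[0,0,0]],[[0,0,0],[0,0,0]]]}' 70
```

```text
time: 10.55
ee_pos: [0.6212, -0.1067, 0.0513]
eef_rot: [0.502, 0.865, 0.0, 0.0]
ft_force: [-0.5, 0.7, 1.5]
width: 0.0702
grip_force: 0.0
```

```bash
python3 -m crank '{"steps":[[[0,0,0],[0,0,0]],[[0,0,0],[0,0,0]],[[0,0,0],[0,0,0]],[[0,0,0],[0,0,0]],[[0,0,0],[0,0,0]],[[0,0,0],[0,0,0]],[[0,0,0],[0,0,0]],[[0,0,0],[0,0,0]]]}' 30 15
python3 -m crank '{"steps":[[[0,0,0.5],[0,0,0]],[[0,0,1],[0,0,0]],[[0,0,1],[0,0,0]],[[0,0,1],[0,0,0]],[[0,0,0.5],[0,0,0]],[[0,0,0],[0,0,0]]]}'
python3 -m crank '{"steps":[[[-1,1,0],[0,0,0]],[[-1,1,0],[0,0,0]],[[-1,1,0],[0,0,0]],[[-1,1,0],[0,0,0]],[[-1,1,0],[0,0,0]],[[-1,1,0],[0,0,0]],[[-1,1,0],[0,0,0]],[[0,1,0],[0,0,0]],[[0,1,0],[0,0,0]],[[0,1,0],[0,0,0]]]}'
python3 -m crank '{"steps":[[[0,1,0],[0,0,0]],[[0,1,0],[0,0,0]],[[0,1,0],[0,0,0]],[[0,0,0],[0,0,0]],[[0,0,0],[0,0,0]],[[0,0,0],[0,0,0]]]}'
python3 - <<'E'
from w import *
c=grab('wrist'); cv2.imwrite('pics/w3.png',c['pixels']); print(monitor.read_state()['ee_pos'])
E
```

```text
time: 11.22
ee_pos: [0.6213, -0.1061, 0.0509]
eef_rot: [0.502, 0.865, 0.0, 0.0]
ft_force: [-0.9, 1.0, 5.5]
width: 0.0483
grip_force: 15.0
time: 11.72
ee_pos: [0.6224, -0.1067, 0.1538]
eef_rot: [0.502, 0.865, 0.001, 0.002]
ft_force: [0.9, -0.4, -0.3]
width: 0.0482
grip_force: 15.0
time: 12.55
ee_pos: [0.4448, 0.1451, 0.1496]
eef_rot: [0.501, 0.865, -0.0, -0.0]
ft_force: [0.7, 0.0, 0.6]
width: 0.0485
grip_force: 15.0
time: 13.05
ee_pos: [0.4456, 0.2179, 0.1495]
eef_rot: [0.502, 0.865, -0.001, -0.0]
ft_force: [0.1, -0.0, -0.6]
width: 0.0482
grip_force: 15.0
[0.44577056 0.21762108 0.14973748]
```

View pics/w3.png

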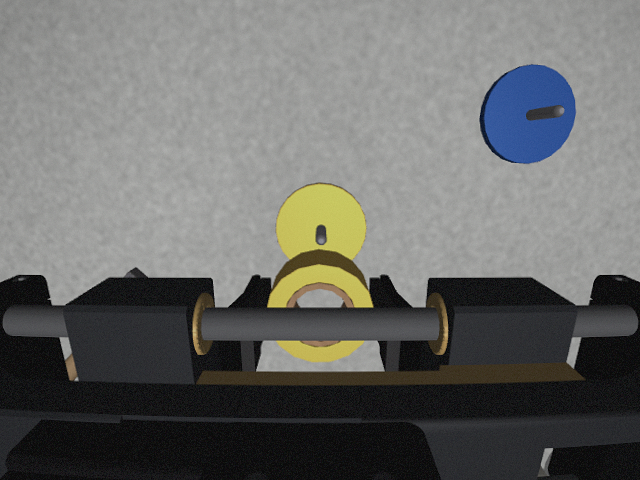

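The yellow roll is held with its bore at (321,310), directly in line with the yellow spindle's pin at (321,235). I'll lower it, release it and go back for blue.

```bash
python3 -m crank '{"steps":[[[0,0,-0.8],[0,0,0]],[[0,0,-0.8],[0,0,0]],[[0,0,-0.8],[0,0,0]],[[0,0,-0.7],[0,0,0]],[[0,0,-0.6],[0,0,0]],[[0,0,-0.6],[0,0,0]],[[0,0,-0.6],[0,0,0]],[[0,0,-0.3],[0,0,0]],[[0,0,0],[0,0,0]],[[0,0,0],[0,0,0]]]}'
python3 -m crank '{"steps":[[[0,0,-0.1],[0,0,0]],[[0,0,-0.05],[0,0,0]],[[0,0,0],[0,0,0]],[[0,0,0],[0,0,0]]]}'
```

```text
time: 13.93
ee_pos: [0.4461, 0.2182, 0.0205]
eef_rot: [0.502, 0.865, -0.0, 0.0]
ft_force: [-0.2, 0.9, 0.7]
width: 0.0482
grip_force: 15.0
time: 14.27
ee_pos: [0.4461, 0.2189, 0.0169]
eef_rot: [0.502, 0.865, 0.0, 0.0]
ft_force: [0.9, 0.1, -0.5]
width: 0.0482
grip_force: 15.0
```

```bash
python3 -m crank '{"steps":[[[0,0,-0.15],[0,0,0]],[[0,0,0],[0,0,0]],[[0,0,0],[0,0,0]]]}'
python3 -m crank '{"steps":[[[0,0,0],[0,0,0]],[[0,0,0],[0,0,0]],[[0,0,0],[0,0,0]],[[0,0,0],[0,0,0]],[[0,0,0],[0,0,0]],[[0,0,0],[0,0,0]]]}' 70
python3 -m crank '{"steps":[[[0,0,0.5],[0,0,0]],[[0,0,1],[0,0,0]],[[0,0,1],[0,0,0]],[[0,0,1],[0,0,0]],[[0,0,1],[0,0,0]],[[0,0,0.8],[0,0,0]]]}' 80
python3 -m crank '{"steps":[[[0,-1,0],[0,0,0]],[[0,-1,0],[0,0,0]],[[0,-1,0],[0,0,0]],[[0,-1,0],[0,0,0]],[[0,-1,0],[0,0,0]],[[0,-1,0],[0,0,0]],[[1,-1,0],[0,0,0]],[[1,-1,0],[0,0,0]],[[1,-1,0],[0,0,0]],[[1,-1,0],[0,0,0]]]}'
python3 -m crank '{"steps":[[[1,-1,0],[0,0,0]],[[1,-1,0],[0,0,0]],[[1,-1,0],[0,0,0]],[[0,0,0],[0,0,0]],[[0,0,0],[0,0,0]],[[0,0,0],[0,0,0]]]}'
cat > s.py <<'E'
from w import *
import sys
print(monitor.read_state()['ee_pos'])
c=grab('wrist')
P=points(c);Q=P[:280,150:500].reshape(-1,3); Q=Q[(abs(Q[:,0]-.623)<.045)&(abs(Q[:,1]+.108)<.045)]
for a,b in((.068,.076),(.044,.052),(.02,.028)):
    q=Q[(Q[:,2]>a)&(Q[:,2]<b)]
    if len(q)>20: (x,y),rr=cv2.minEnclosingCircle(q[:,:2].astype(np.float32)); print(a,len(q),np.round([x,y,rr],4))
c=grab('scene'); P=points(c)
for x,y in((.5275,-.354),(.445,.218),(.548,.388),(.5025,.0215)):
    q=P.reshape(-1,3); q=q[(abs(q[:,0]-x)<.036)&(abs(q[:,1]-y)<.036)&(q[:,2]>.028)]
    t=q[q[:,2]<.04]
    if len(t)>20: print((x,y),len(q),np.median(q[:,2]),cv2.minEnclosingCircle(t[:,:2].astype(np.float32)))
E
python3 s.py
```

```text
time: 14.52
ee_pos: [0.4461, 0.2189, 0.0129]
eef_rot: [0.502, 0.865, 0.0, 0.0]
ft_force: [0.5, 0.5, 1.3]
width: 0.0483
grip_force: 15.0
time: 15.02
ee_pos: [0.4458, 0.2188, 0.0128]
eef_rot: [0.502, 0.865, -0.0, -0.0]
ft_force: [-0.1, 0.5, -0.3]
width: 0.069
grip_force: 0.0
time: 15.52
ee_pos: [0.4462, 0.2189, 0.1473]
eef_rot: [0.502, 0.865, 0.001, 0.0]
ft_force: [0.2, 1.2, 0.7]
width: 0.08
grip_force: 0.0
time: 16.35
ee_pos: [0.547, -0.0323, 0.1455]
eef_rot: [0.501, 0.865, 0.0, 0.0]
ft_force: [1.5, -0.1, 0.6]
width: 0.0799
grip_force: 0.0
time: 16.85
ee_pos: [0.6205, -0.106, 0.1449]
eef_rot: [0.502, 0.865, -0.0, -0.0]
ft_force: [-0.6, 0.1, -0.1]
width: 0.0798
grip_force: 0.0
[ 0.62053911 -0.10595679  0.14487877]
0.044 3471 [ 0.6223 -0.108   0.0289]
0.02 891 [ 0.623  -0.1077  0.0339]
(0.5275, -0.354) 261 0.03461302403186617 ((0.5262038707733154, -0.35580524802207947), 0.020533805713057518)
(0.445, 0.218) 311 0.03486740540590505 ((0.4457192122936249, 0.21738380193710327), 0.026606526225805283)
```

The yellow roll is seated, with its top at 35 mm. Blue is next.

```bash
python3 -m crank '{"steps":[[[0.07,-0.08,0],[0,0,0]],[[0,0,-0.9],[0,0,0]],[[0,0,-0.9],[0,0,0]],[[0,0,-0.9],[0,0,0]],[[0,0,-0.9],[0,0,0]],[[0,0,-0.8],[0,0,0]],[[0,0,-0.3],[0,0,0]],[[0,0,0],[0,0,0]],[[0,0,0],[0,0,0]],[[0,0,0],[0,0,0]]]}'
```

```text
time: 17.78
ee_pos: [0.6236, -0.1082, 0.0295]
eef_rot: [0.502, 0.865, 0.001, 0.001]
ft_force: [1.0, -0.1, 0.1]
width: 0.0799
grip_force: 0.0
```

```bash
python3 -m crank '{"steps":[[[-0.03,0,-0.13],[0,0,0]],[[0,0,0],[0,0,0]],[[0,0,0],[0,0,0]]]}'
python3 -m crank '{"steps":[[[0,0,0],[0,0,0]],[[0,0,0],[0,0,0]],[[0,0,0],[0,0,0]],[[0,0,0],[0,0,0]],[[0,0,0],[0,0,0]],[[0,0,0],[0,0,0]],[[0,0,0],[0,0,0]],[[0,0,0],[0,0,0]]]}' 40 15
python3 -m crank '{"steps":[[[0,0,0.5],[0,0,0]],[[0,0,1],[0,0,0]],[[0,0,1],[0,0,0]],[[0,0,1],[0,0,0]],[[0,0,1],[0,0,0]],[[0,0,0.5],[0,0,0]],[[0,0,0],[0,0,0]]]}'
python3 -m crank '{"steps":[[[-1,1,0],[0,0,0]],[[-1,1,0],[0,0,0]],[[-1,1,0],[0,0,0]],[[-1,1,0],[0,0,0]],[[-1,1,0],[0,0,0]],[[-1,1,0],[0,0,0]],[[-1,1,0],[0,0,0]],[[0,1,0],[0,0,0]],[[0,1,0],[0,0,0]],[[0,1,0],[0,0,0]]]}'
python3 -m crank '{"steps":[[[0,1,0],[0,0,0]],[[0,1,0],[0,0,0]],[[0,1,0],[0,0,0]],[[0,1,0],[0,0,0]],[[0,1,0],[0,0,0]],[[0,1,0],[0,0,0]],[[1,1,0],[0,0,0]],[[1,1,0],[0,0,0]],[[1,1,0],[0,0,0]],[[1,0.85,0],[0,0,0]]]}'
python3 -m crank '{"steps":[[[0,0,0],[0,0,0]],[[0,0,0],[0,0,0]],[[0,0,0],[0,0,0]]]}'
python3 - <<'E'
from w import *
c=grab('wrist'); cv2.imwrite('pics/w4.png',c['pixels']); print(monitor.read_state()['ee_pos'])
E
```

```text
time: 18.03
ee_pos: [0.6221, -0.1081, 0.025]
eef_rot: [0.502, 0.865, 0.0, 0.0]
ft_force: [-0.2, 0.1, -0.1]
width: 0.0799
grip_force: 0.0
time: 18.7
ee_pos: [0.622, -0.1082, 0.0246]
eef_rot: [0.502, 0.865, 0.0, 0.0]
ft_force: [-0.9, 1.0, 0.2]
width: 0.0583
grip_force: 15.0
time: 19.28
ee_pos: [0.6234, -0.1087, 0.1532]
eef_rot: [0.502, 0.865, 0.001, 0.002]
ft_force: [0.7, -0.9, -1.6]
width: 0.0581
grip_force: 15.0
time: 20.12
ee_pos: [0.4458, 0.1431, 0.149]
eef_rot: [0.501, 0.865, 0.0, -0.0]
ft_force: [0.0, -0.1, -0.7]
width: 0.0582
grip_force: 15.0
time: 20.95
ee_pos: [0.5469, 0.39, 0.1479]
eef_rot: [0.501, 0.865, -0.001, -0.001]
ft_force: [1.0, -0.3, 0.6]
width: 0.058
grip_force: 15.0
time: 21.2
ee_pos: [0.5464, 0.3871, 0.1483]
eef_rot: [0.502, 0.865, -0.001, -0.0]
ft_force: [0.2, -0.3, 0.4]
width: 0.0583
grip_force: 15.0
[0.54637645 0.38703969 0.14899977]
```

View pics/w4.png

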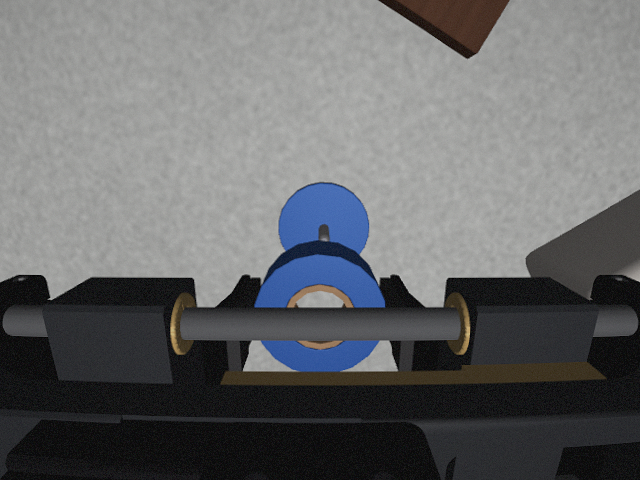

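The blue roll is held with its bore at (321,312), and the spindle's pin is at (323,233). A grey box is in view at right (590,240), so I'll check its clearance before lowering.

Run:
```python
from h import *
c=load('top'); P=points(c)[100:260,80:175].reshape(-1,3); q=P[P[:,2]>.055]
d=np.hypot(q[:,0]-.548,q[:,1]-.388); i=d.argsort()[:5]; print(d[i],q[i])
```

```text
[0.18513298 0.18514034 0.18525851 0.18547006 0.18565331] [[0.72102732 0.45384653 0.07242147]
 [0.72105809 0.45378636 0.06501917]
 [0.72044498 0.45570112 0.06678999]
 [0.72264953 0.45042342 0.06781191]
 [0.72068176 0.45617743 0.08784949]]
```

```bash
python3 -m crank '{"steps":[[[0.06,0.04,0],[0,0,0]],[[0,0,-0.8],[0,0,0]],[[0,0,-0.8],[0,0,0]],[[0,0,-0.4],[0,0,0]],[[0,0,0],[0,0,0]]]}'
```

```text
time: 21.67
ee_pos: [0.5468, 0.3881, 0.0975]
eef_rot: [0.502, 0.865, -0.002, -0.001]
ft_force: [0.2, -0.0, -1.2]
width: 0.0584
grip_force: 15.0
```

```bash
python3 -m crank '{"steps":[[[0,0,-0.7],[0,0,0]],[[0,0,-0.7],[0,0,0]],[[0,0,-0.7],[0,0,0]],[[0,0,-0.6],[0,0,0]],[[0,0,-0.5],[0,0,0]],[[0,0,-0.2],[0,0,0]],[[0,0,0],[0,0,0]],[[0,0,0],[0,0,0]],[[0,0,0],[0,0,0]]]}'
```

```text
time: 22.42
ee_pos: [0.5491, 0.3895, 0.0159]
eef_rot: [0.502, 0.865, 0.001, 0.0]
ft_force: [0.2, -0.3, 0.7]
width: 0.0583
grip_force: 15.0
```

```bash
python3 -m crank '{"steps":[[[0,0,-0.12],[0,0,0]],[[0,0,0],[0,0,0]],[[0,0,0],[0,0,0]]]}'
python3 -m crank '{"steps":[[[0,0,0],[0,0,0]],[[0,0,0],[0,0,0]],[[0,0,0],[0,0,0]],[[0,0,0],[0,0,0]],[[0,0,0],[0,0,0]],[[0,0,0],[0,0,0]]]}' 80
python3 -m crank '{"steps":[[[0,0,0.5],[0,0,0]],[[0,0,1],[0,0,0]],[[0,0,1],[0,0,0]],[[0,0,1],[0,0,0]],[[0,0,1],[0,0,0]],[[0,0,0.8],[0,0,0]]]}' 87
python3 -m crank '{"steps":[[[-1,-1,0],[0,0,0]],[[-1,-1,0],[0,0,0]],[[-1,-1,0],[0,0,0]],[[-1,-1,0],[0,0,0]],[[0,-1,0],[0,0,0]],[[0,-1,0],[0,0,0]],[[0,-1,0],[0,0,0]],[[0,-1,0],[0,0,0]],[[0,-1,0],[0,0,0]],[[0,-1,0],[0,0,0]]]}'
python3 -m crank '{"steps":[[[0,-1,0],[0,0,0]],[[0,-1,0],[0,0,0]],[[0,-1,0],[0,0,0]],[[1,-1,0],[0,0,0]],[[1,-1,0],[0,0,0]],[[1,-1,0],[0,0,0]],[[1,-1,0],[0,0,0]],[[1,-1,0],[0,0,0]],[[1,-1,0],[0,0,0]],[[1,-0.9,0],[0,0,0]]]}'
python3 -m crank '{"steps":[[[0,0,0],[0,0,0]],[[0,0,0],[0,0,0]],[[0,0,0],[0,0,0]],[[0,0,0],[0,0,0]]]}'
python3 s.py
```

```text
time: 22.67
ee_pos: [0.5484, 0.3892, 0.0118]
eef_rot: [0.502, 0.865, 0.0, 0.0]
ft_force: [0.4, -0.8, -0.1]
width: 0.0582
grip_force: 15.0
time: 23.17
ee_pos: [0.5484, 0.3891, 0.0116]
eef_rot: [0.502, 0.865, 0.0, 0.0]
ft_force: [-0.8, -0.7, 0.4]
width: 0.0794
grip_force: 0.0
time: 23.67
ee_pos: [0.549, 0.3892, 0.1474]
eef_rot: [0.502, 0.865, 0.001, 0.0]
ft_force: [0.4, 0.4, 1.8]
width: 0.0873
grip_force: 0.0
time: 24.5
ee_pos: [0.4485, 0.1378, 0.145]
eef_rot: [0.502, 0.865, 0.001, 0.0]
ft_force: [-0.3, -0.2, 0.6]
width: 0.087
grip_force: 0.0
time: 25.33
ee_pos: [0.6246, -0.1101, 0.1449]
eef_rot: [0.502, 0.865, 0.0, 0.0]
ft_force: [-0.4, -1.0, -0.0]
width: 0.0871
grip_force: 0.0
time: 25.67
ee_pos: [0.6231, -0.1072, 0.1446]
eef_rot: [0.501, 0.865, 0.001, -0.0]
ft_force: [-0.6, -0.6, -0.3]
width: 0.0871
grip_force: 0.0
[ 0.62306612 -0.10719032  0.14460953]
0.02 4398 [ 0.6232 -0.108   0.034 ]
(0.5275, -0.354) 265 0.03428248375813159 ((0.5259212255477905, -0.3560855984687805), 0.020816070958971977)
(0.445, 0.218) 308 0.0345247837491795 ((0.44491881132125854, 0.21699398756027222), 0.02680068649351597)
(0.548, 0.388) 472 0.034723961861666486 ((0.5485633015632629, 0.3873681426048279), 0.03108958713710308)
```

The blue roll is seated. The arm is now centred over red to within 1 mm.

```bash
python3 -m crank '{"steps":[[[0,-0.03,-0.9],[0,0,0]],[[0,0,-0.9],[0,0,0]],[[0,0,-0.9],[0,0,0]],[[0,0,-0.9],[0,0,0]],[[0,0,-0.8],[0,0,0]],[[0,0,-0.7],[0,0,0]],[[0,0,-0.2],[0,0,0]],[[0,0,0],[0,0,0]],[[0,0,0],[0,0,0]],[[0,0,0],[0,0,0]]]}'
```

```text
time: 26.6
ee_pos: [0.6243, -0.1091, 0.0131]
eef_rot: [0.502, 0.865, 0.001, 0.001]
ft_force: [-0.3, -0.5, 1.0]
width: 0.087
grip_force: 0.0
```

```bash
python3 -m crank '{"steps":[[[-0.02,0.03,-0.3],[0,0,0]],[[0,0,0],[0,0,0]],[[0,0,0],[0,0,0]],[[0,0,0],[0,0,0]]]}'
```

```text
time: 26.93
ee_pos: [0.623, -0.1084, 0.0042]
eef_rot: [0.502, 0.865, 0.0, 0.0]
ft_force: [-0.1, -0.1, 0.3]
width: 0.0867
grip_force: 0.0
```

```bash
python3 -m crank '{"steps":[[[0,0,0],[0,0,0]],[[0,0,0],[0,0,0]],[[0,0,0],[0,0,0]],[[0,0,0],[0,0,0]],[[0,0,0],[0,0,0]],[[0,0,0],[0,0,0]],[[0,0,0],[0,0,0]],[[0,0,0],[0,0,0]]]}' 55 18
python3 -m crank '{"steps":[[[0,0,0.5],[0,0,0]],[[0,0,1],[0,0,0]],[[0,0,1],[0,0,0]],[[0,0,1],[0,0,0]],[[0,0,1],[0,0,0]],[[0,0,0.8],[0,0,0]],[[0,0,0.5],[0,0,0]]]}'
python3 -m crank '{"steps":[[[-0.8,0.8,0],[0,0,0]],[[-0.8,0.8,0],[0,0,0]],[[-0.8,0.8,0],[0,0,0]],[[-0.8,0.8,0],[0,0,0]],[[-0.8,0.8,0],[0,0,0]],[[-0.82,1,0],[0,0,0]],[[0,0.18,0],[0,0,0]],[[0,0,0],[0,0,0]],[[0,0,0],[0,0,0]],[[0,0,0],[0,0,0]]]}'
python3 - <<'E'
from w import *
c=grab('wrist'); cv2.imwrite('pics/w5.png',c['pixels']); print(monitor.read_state()['ee_pos'])
E
```

```text
time: 27.6
ee_pos: [0.623, -0.1085, 0.0042]
eef_rot: [0.502, 0.865, 0.0, 0.0]
ft_force: [-0.0, 0.6, 1.1]
width: 0.0688
grip_force: 18.0
time: 28.18
ee_pos: [0.6236, -0.1089, 0.1523]
eef_rot: [0.502, 0.865, 0.001, 0.001]
ft_force: [0.5, -0.4, -1.3]
width: 0.0684
grip_force: 18.0
time: 29.02
ee_pos: [0.5029, 0.0198, 0.1492]
eef_rot: [0.502, 0.865, -0.0, 0.0]
ft_force: [0.7, -0.2, -1.1]
width: 0.0684
grip_force: 18.0
[0.50289731 0.01969139 0.14914141]
```

View pics/w5.png

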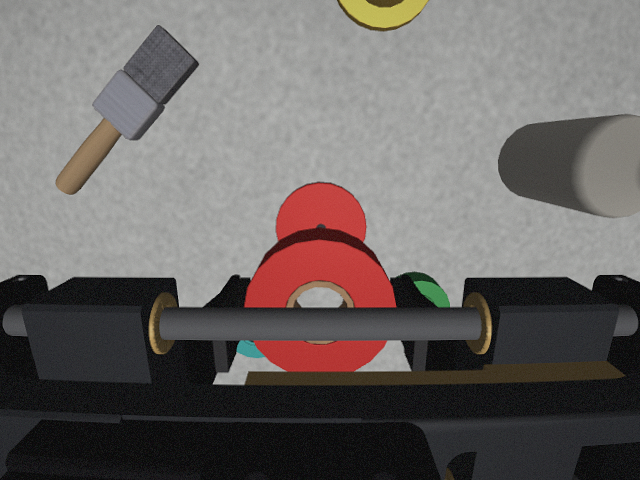

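The red roll is held with its bore at (321,312), in line with the pin at (321,227). The bottle is at right (570,160) and the green decoy is under the right finger at (430,290). The measured geometry gives more than 20 mm of clearance, so I'll lower and limit the opening on release.

```bash
python3 -m crank '{"steps":[[[0,0.07,-0.8],[0,0,0]],[[0,0,-0.8],[0,0,0]],[[0,0,-0.8],[0,0,0]],[[0,0,-0.7],[0,0,0]],[[0,0,-0.6],[0,0,0]],[[0,0,-0.6],[0,0,0]],[[0,0,-0.5],[0,0,0]],[[0,0,-0.3],[0,0,0]],[[0,0,0],[0,0,0]],[[0,0,0],[0,0,0]]]}'
```

```text
time: 29.9
ee_pos: [0.5026, 0.0223, 0.0216]
eef_rot: [0.502, 0.865, -0.0, 0.0]
ft_force: [-0.8, -0.0, -1.0]
width: 0.0684
grip_force: 18.0
```

```bash
python3 -m crank '{"steps":[[[0,0,-0.12],[0,0,0]],[[0,0,-0.08],[0,0,0]],[[0,0,0],[0,0,0]],[[0,0,0],[0,0,0]]]}'
```

```text
time: 30.23
ee_pos: [0.5026, 0.023, 0.0168]
eef_rot: [0.502, 0.865, 0.0, 0.0]
ft_force: [-0.1, 0.2, -0.7]
width: 0.0685
grip_force: 18.0
```

```bash
python3 -m crank '{"steps":[[[0,0,-0.07],[0,0,0]],[[0,0,0],[0,0,0]],[[0,0,0],[0,0,0]]]}'
python3 -m crank '{"steps":[[[0,0,0],[0,0,0]],[[0,0,0],[0,0,0]],[[0,0,0],[0,0,0]],[[0,0,0],[0,0,0]],[[0,0,0],[0,0,0]],[[0,0,0],[0,0,0]]]}' 80
python3 -m crank '{"steps":[[[0,0,0.3],[0,0,0]],[[0,0,1],[0,0,0]],[[0,0,1],[0,0,0]],[[0,0,1],[0,0,0]],[[0,0,1],[0,0,0]],[[0,0,1],[0,0,0]],[[0,0,1],[0,0,0]],[[0,0,1],[0,0,0]],[[0,0,0],[0,0,0]],[[0,0,0],[0,0,0]]]}'
python3 s.py
python3 - <<'E'
from h import *
cv2.imwrite('pics/end.png',load('scene')['pixels'])
E
```

```text
time: 30.48
ee_pos: [0.5024, 0.0229, 0.0148]
eef_rot: [0.502, 0.865, 0.0, 0.0]
ft_force: [-0.1, 0.1, -1.2]
width: 0.0684
grip_force: 18.0
time: 30.98
ee_pos: [0.5025, 0.0228, 0.0149]
eef_rot: [0.502, 0.865, 0.0, 0.0]
ft_force: [-0.5, -0.6, -0.5]
width: 0.08
grip_force: 0.0
time: 31.82
ee_pos: [0.5031, 0.0228, 0.1988]
eef_rot: [0.502, 0.865, 0.001, 0.001]
ft_force: [-0.0, 0.8, -0.5]
width: 0.0798
grip_force: 0.0
[0.50312665 0.02283762 0.19882802]
(0.5275, -0.354) 265 0.03432086621014041 ((0.5267282128334045, -0.354710191488266), 0.020564742386341095)
(0.445, 0.218) 310 0.03479419200516537 ((0.44578686356544495, 0.21677492558956146), 0.025678696110844612)
(0.548, 0.388) 476 0.03488158676463349 ((0.5488444566726685, 0.38811978697776794), 0.03119884990155697)
(0.5025, 0.0215) 4644 0.37537428336038886 ((0.5015999674797058, 0.021923838183283806), 0.03549783676862717)
```

View pics/end.png

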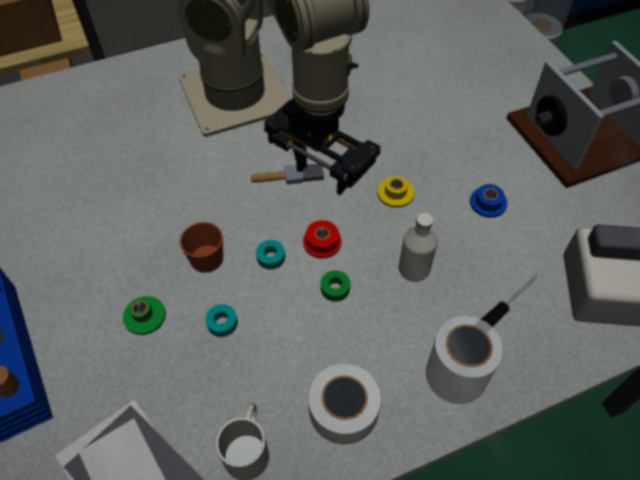

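The final picture shows the rolls seated on green (141,312), yellow (396,188), blue (490,199) and red (322,237). The bottle (418,250) and tin (203,247) are where they started, and the gripper is clear.

```bash
python3 -c "
from bench import ticket; print(ticket.close_job())"
```

```text
the job is handed in; nothing more can be done
None
```

The job is handed in after about 32 s of robot time: camera checks showed all four rolls seated on the spindles of their own colour, with the bottle and tin where they started. The hand-in gave no verdict back.

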